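# Open the two-leaf parts chest and hold its second leaf at the balance point

### The arm

A 6-joint arm with a two-finger parallel gripper is mounted at the origin on a cart in front of the work surface, level with it; the furniture and walls round the work are solid. World frame = base frame: x ahead of the robot, y to its left, z up, the work surface at z = 0. Lengths are in mm, angles in rad, forces in N, time in s.
With the tool pointing down it reaches from about 275 to 750 mm from the base axis. Payload 10.2 kg.
Tool frame: the origin (TCP) lies at the very end of the fingers, on their centre line; the grasp point (between the pads) lies 19 mm behind it (ctrl.grip_depth is the distance from the TCP to the grasp point, in mm); z points along the fingers, x is the direction in which the jaws open and shut, and the axes are right-handed (so a half turn about z gives the same grasp; the last joint's range is limited). The gripper opens to 85 mm and grips with 20 to 120 N. Pads are 22 mm wide; open, the fingers measure 114 mm over their backs; the gripper's body (76 mm by 85 mm) begins 54 mm behind the grasp point. The pads swing forward as they close: fully open they stand 13 mm farther back than shut.
Start: joints at [-1.382, 0.313, 1.498, -0, 1.331, -0.223], TCP at [210.124, -481.123, 231.294] pointing down, gripper open.
Joint ranges: [-2.94, 2.94], [-0.97, 2.17], [0.19, 2.56], [-1.23, 4.37], [0.02, 3.11], [-2.88, 2.88]. Speed limits (rad/s): [2.39, 2.39, 3.01, 3.14, 3.14, 3.14].

### API

Orientations are given as a unit quaternion [w, x, y, z].
In Python, from rig import ctrl gives the robot as it stands.
- The arm moves only by the tool play_rows, never from a script. Its argument "motion" is a list of rows, each a list of 2 entries, a list of its own where there are three numbers: the shift along the tool's x, y, z in mm, then the turn, a rotation vector about the tool's x, y, z in degrees. A call has 1 to 20 rows; each row shifts and turns the commanded pose from where the row before left it, along the tool's axes as they then stand; what a row does not reach is not made up. A row lasts 1/12 s, in which the tool goes at most 41.7 mm and 7.16 degrees, less where a joint would pass 70% of its speed; a pose out of reach is approached as far as the arm can. A call with a gripper value outside its range is refused whole. "fingers" is the finger opening in mm, from 0 to 85.4, set as the call begins (left out, the last holds). The fingers move at their own pace and stop on an object; "squeeze" is the grip in N (left out, the last holds). Time passes only in rows, so rows that do not move let the fingers close. It gives the time, the measured TCP pose, the force and the opening at its end, in the units of the state.
- ctrl.sense(): the state, without advancing time (a new reading comes with each control period).
- ctrl.capture(name): name is "side" or "top" or "wrist"; returns the picture (420x560x3 uint8, red, green, blue); there is no depth.
- ctrl.get_calibration(name): a dict with "K" (3x3 intrinsics, pixels), "R" (3x3) and "t" (3): a world point X has camera coordinates R X + t; the wrist camera has in their place "tool_from_camera" (4x4, takes a point from camera to tool coordinates, whose origin is the TCP and whose axes are the tool frame's). Camera axes: x right, y down, z forward; pixel columns grow to the right and rows downward; lengths in mm; the calibration is good to about 2 mm. A picture is of the moment at which its call begins: read the wrist's pose just before it. get_calibration takes no time and is no camera call.
- ctrl.finish_job(): hands the job in, once; it reports no verdict.
Trained networks look in the newest picture that a camera, given by its name, has taken for a name from the list of things; names that differ only in an ending like _2 or _b are one class to them, and where a whole thing is asked for, a point or a joint stands for the part that bears it (a point fixed in the world has none). Each returns a list of dicts, best first, with "p" (0 to 1); they miss things now and then, are a little off and sometimes report something else, mostly with a low value. They report only what shows in the picture. A call takes as long as a camera call.
- ctrl.spot_in(camera, name): "position" ([column, row] as shares, 0 to 1, of the picture: columns of its width, rows of its height, amid what is visible of it).
The state is a dict: "time_s": time; "joints": joint angles; "dq": joint speeds; "tau": joint torques, N m; "eef_pos": TCP position; "ee_rot": TCP orientation; "force": force on the tool from outside, world axes, zero at the start; "wrist_torque": the same for the moment, N m; "grip_width": opening from 0.0 (shut) to 1.0 (fully open).
Only numpy, scipy, OpenCV 4.12 (cv2) and the standard library are available. Lean on these libraries where they do the work, as an engineer would, in place of code of your own. Each camera call takes 0.05 s, during which the arm holds its last target. There are 200 camera calls.

### The job

Open the grey parts chest for a colleague who needs both hands inside it: first swing the leaf that carries the steel meeting strip right over until it hangs down outside the chest, then raise the other leaf to its balance point, where it would fall neither way. Finish while still holding that leaf there, at rest; do not let it go over, and leave the freshly soldered capacitors that stand behind it, and the solder reel, undisturbed.

Things in the scene. Friction and masses are not known exactly. Their poses are not given: they have to be found in the camera images.
- chest: Fixed grey steel chest, 220 (its x) x 280 (its y) x 156 mm high. Origin: centre of its underside, on the table; z up; x points away from the robot, yaw up to 0.4 rad. Its lid is two flat leaves that meet along the middle; leaf a is hinged along the +y side (robot's left), leaf b along the -y side (right).
- hinge_a (a joint): Hinge of leaf a, rad: 0 = shut (flat, level), 1.57 = upright, 4.36 = hanging down outside the chest against its stop. It turns freely, with no stay or spring: its weight stands over the pin at 1.41; short of that it falls shut, past it it falls open to the stop by itself.
- hinge_b (a joint): Hinge of leaf b, rad: 0 = shut (flat, level), growing as it opens towards the chest's -y side, 1.57 = upright. Equally free. Because of its handle on the outer face, it balances just short of upright: its weight stands over the pin at 1.40 rad (80 degrees open); below that it falls shut, beyond it it falls over outwards.
- pin_a (a point): Middle of leaf a's hinge pin: at +144 mm in the chest's y, 152 mm above the table. The pin runs along the chest's x.
- pin_b (a point): Middle of leaf b's hinge pin: at -144 mm in the chest's y, 152 mm above the table. The pin runs along the chest's x.
- leaf_a: Leaf a, grey sheet 222 x 146 x 4 mm (about 0.4 kg), shut at the start. Its steel meeting strip laps 11 mm over the free edge of leaf b, so leaf a must be opened first. Origin on its hinge pin; when shut its axes are the chest's, its outer face is 8 mm above the pin and it reaches 144 mm from the pin to the middle of the chest. Bow handle on the outer face: see bar_a.
- leaf_b: Leaf b, the same sheet without strip (about 0.4 kg), shut at the start; origin on its hinge pin (as pin_b), axes those of the chest when shut, outer face 8 mm above the pin. On the outer face it has a bow handle (see bar_b).
- bar_a (a point): Middle of the round bar of leaf a's bow handle: steel, 10 mm thick, 100 mm long, parallel to the pin, 110 mm from the pin along the leaf (34 mm short of its free edge) and 46 mm off the pin square to the leaf, so that 33 mm are free between bar and sheet. The bar may turn in the grip.
- bar_b (a point): Middle of the bar of leaf b's bow handle, of the same size and the same place on leaf b (110 mm along, 46 mm off the pin). With both leaves shut the two bars are 68 mm apart.
- pad: White foam pad, 94 x 50 x 8 mm, lying on the table about 0.20 m out from the chest's middle, along its leaf b (-y) side. Fixed. Origin: centre of its underside.
- cooling_1: Freshly soldered blue can capacitor, 45 mm across, can 92 mm high with wire leads to about 130 mm, standing loose on the pad. Origin: centre of its underside. Bystander.
- cooling_2: The same kind of capacitor beside it on the pad, leads to about 142 mm. Origin: centre of its underside. Bystander.
- solder_spool: Reel of solder wire, 68 mm across and 66 mm high, standing loose on the table to the right. Origin: centre of its underside. Bystander.

How it is judged:
By the outcome, as a careful person would: the job done as asked, in the order asked, and still so for the second after the job is handed in, while the arm keeps its last pose, push and grip.
It also fails if it takes over 51 s, if anything falls off the work surface, if the arm or the gripper's body presses on something with over 40 N, if the wrist force passes 120 N, or if a joint passes its speed limit or range.

## Working session

There is one attempt and no reset: what is moved stays moved. The work goes in short steps, Python scripts to look and compute and a tool call to move; the robot and the scene stay as the last step left them, time stands still between calls to the robot, and variables do not carry over. Pictures are saved under pics/ and viewed, about 8 in all and at most 12, crops included, and the job is handed in when it is done.

Besides the shell and the picture viewer there is one more tool, called after "Emit:" in YAML: its name, and indented under it one key for each argument. play_rows: Moves the arm, as the interface text tells. Its arguments: {"type":"object","properties":{"motion":{"type":"array"},"fingers":{"type":"number"},"squeeze":{"type":"number"}},"required":["motion"]}

```bash
mkdir -p pics; cat > h.py <<'E'
import numpy as np, cv2
from rig import ctrl
E
python3 - <<'E'
from h import *
s=ctrl.sense();print(s)
ims=[]
for c in ("side","top"):
    im=ctrl.capture(c);cv2.imwrite(f"pics/{c}0.png",im[:,:,::-1])
    k=ctrl.get_calibration(c);print(c,k)
    for n in ("bar_a","bar_b","chest","cooling_1","solder_spool","pad"):
        print(n,[(round(d["p"],2),[round(float(d["position"][0])*560),round(float(d["position"][1])*420)]) for d in ctrl.spot_in(c,n)][:4])
print(ctrl.get_calibration("wrist"))
E
```

```text
{'time_s': 0.0, 'joints': array([-1.38240237e+00,  3.13448538e-01,  1.49847223e+00,  1.39064044e-05,
        1.33100724e+00, -2.23391135e-01]), 'dq': array([ 7.20385229e-04,  5.72463807e-04, -8.78723398e-04, -1.95033271e-03,
       -6.22791192e-07, -1.17972583e-03]), 'tau': array([-6.28412290e-04, -4.12265074e+01, -2.59745693e+01, -2.49505629e-04,
        4.13007976e-03, -5.33282858e-06]), 'eef_pos': array([ 210.07330886, -480.84234209,  230.72259999]), 'ee_rot': array([-4.84998129e-04,  8.36732389e-01, -5.47611599e-01, -4.58927220e-04]), 'force': array([ 0.06080249,  1.34299475, -0.02304976]), 'wrist_torque': array([-0.04518919,  0.00374706, -0.00574499]), 'grip_width': 0.9954817725842946}
side {'K': array([[406.5284813 ,   0.        , 285.94396497],
       [  0.        , 406.5284813 , 213.05253143],
       [  0.        ,   0.        ,   1.        ]]), 'R': array([[-0.6813664 , -0.73194083, -0.00156644],
       [-0.64276198,  0.5993705 , -0.47708703],
       [ 0.35013835, -0.32406422, -0.87885466]]), 't': array([391.95879124, 363.13690497, 966.69839557])}
bar_a [(0.86, [287, 217]), 
[... 632 characters left out ...]
]
chest [(0.57, [227, 212])]
cooling_1 [(0.91, [327, 197]), (0.75, [302, 200])]
solder_spool [(0.96, [408, 246]), (0.56, [265, 202]), (0.22, [194, 211])]
pad [(0.5, [315, 210])]
{'K': array([[371.3901873 ,   0.        , 278.59851887],
       [  0.        , 371.3901873 , 206.65773858],
       [  0.        ,   0.        ,   1.        ]]), 'tool_from_camera': array([[ 9.99999850e-01,  1.12649519e-04, -5.36403197e-04,
        -2.77341296e-01],
       [ 3.56661488e-05,  9.63203615e-01,  2.68772759e-01,
        -6.95670925e+01],
       [ 5.46942621e-04, -2.68772737e-01,  9.63203466e-01,
        -1.42196153e+02],
       [ 0.00000000e+00,  0.00000000e+00,  0.00000000e+00,
         1.00000000e+00]])}
```

View pics/top0.png

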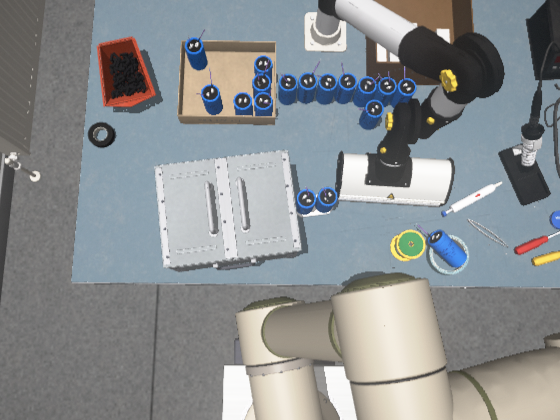

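View pics/side0.png

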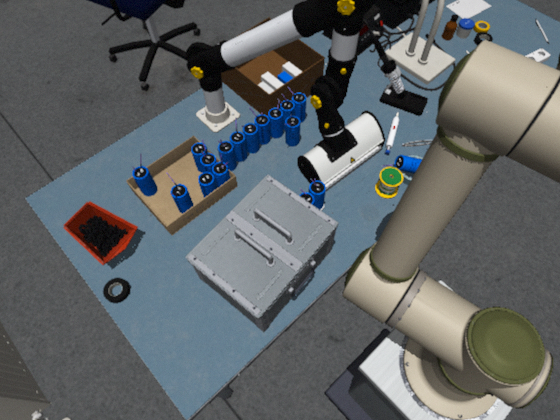

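```bash
python3 - <<'E'
import cv2
a=cv2.imread("pics/top0.png")[140:280,148:348];cv2.imwrite("pics/t1.png",cv2.resize(a,None,fx=4,fy=4,interpolation=2))
a=cv2.imread("pics/side0.png")[170:325,180:345];cv2.imwrite("pics/s1.png",cv2.resize(a,None,fx=3.8,fy=3.8,interpolation=2))
E
```

```text
(no output)
```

View pics/t1.png

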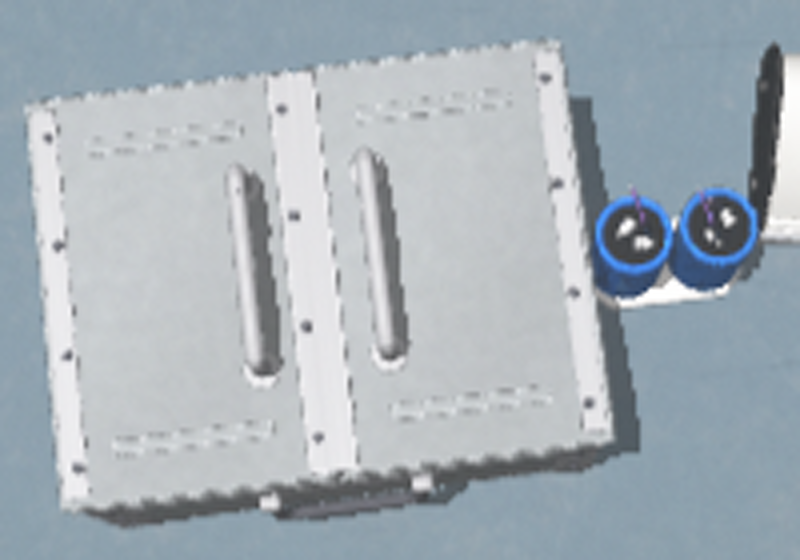

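View pics/s1.png

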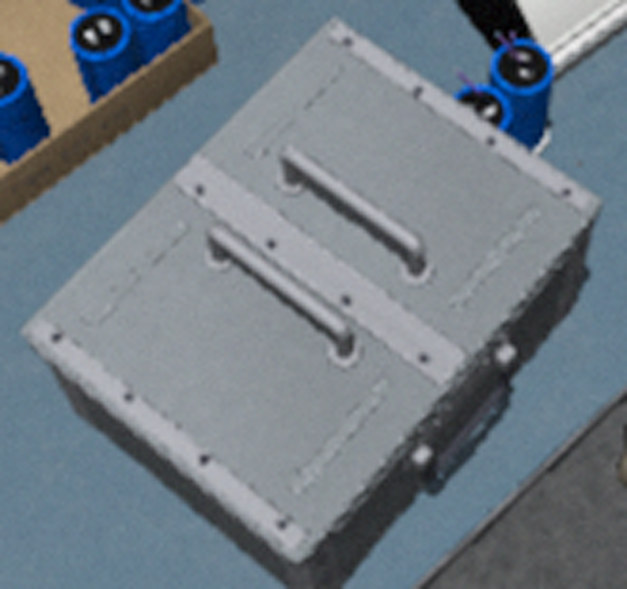

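```bash
cat >> h.py <<'E'
def proj(c,X):
    k=ctrl.get_calibration(c);p=(np.asarray(X,float)@k["R"].T+k["t"])@k["K"].T
    return p[:,:2]/p[:,2:]
def ray(c,uv,z):
    k=ctrl.get_calibration(c);d=k["R"].T@np.linalg.inv(k["K"])@[*uv,1];o=-k["R"].T@k["t"]
    return o+d*(z-o[2])/d[2]
E
python3 - <<'E'
from h import *
from scipy.optimize import least_squares
P={"top":(np.array([[25,105],[562,40],[615,440],[65,510],[237,172],[262,365],[363,158],[390,353]])/4+[148,140]),
"side":(np.array([[25,330],[335,18],[600,200],[300,560],[213,232],[345,340],[290,155],[418,255]])/3.8+[180,170])}
def W(p):
    x,y,t,hw,hb=p
    L=np.array([[111,hw,160],[111,-hw,160],[-111,-hw,160],[-111,hw,160],[hb,34,200],[-hb,34,200],[hb,-34,200],[-hb,-34,200]],float)
    R=np.array([[np.cos(t),-np.sin(t),0],[np.sin(t),np.cos(t),0],[0,0,1]])
    return L@R.T+[x,y,0]
def f(p,cs): return np.concatenate([(proj(c,W(p))-P[c]).ravel() for c in cs])
for cs in (["top"],["side"],["top","side"]):
    r=least_squares(lambda p:f(p,cs),[500,80,.1,146,48]);print(cs,r.x.round(3));print(r.fun.reshape(-1,2).round(1).tolist())
t=P["top"]; 
for uv,z,n in (([632,235],92,'c1'),([714,225],92,'c2')): print(n,ray("top",np.array(uv)/4+[148,140],z))
print('spool',ray("top",[409,244],66))
x,y,t=r.x[:3]
for n,l in (('bar_a',34),('bar_b',-34),('pin_a',144),('pin_b',-144)): print(n,x-l*np.sin(t),y+l*np.cos(t))
E
```

```text
['top'] [4.89981e+02 1.46451e+02 1.40000e-01 1.46281e+02 5.16400e+01]
[[0.7, 0.5], [-0.3, 0.4], [0.6, 0.7], [-0.2, 1.1], [-0.2, -0.5], [-1.1, 0.0], [0.8, -1.0], [-0.1, -1.2]]
['side'] [4.87610e+02 1.51372e+02 1.38000e-01 1.43991e+02 5.18780e+01]
[[-0.6, 0.3], [-0.5, 0.7], [0.9, 2.0], [0.5, 1.4], [-0.3, -0.5], [0.1, -1.8], [-0.7, -0.7], [0.5, -1.4]]
['top', 'side'] [4.89096e+02 1.48520e+02 1.39000e-01 1.45558e+02 5.17760e+01]
[[0.0, 0.8], [-1.5, 0.9], [-0.8, 1.2], [-1.0, 1.4], [-1.2, -0.2], [-2.2, 0.5], [-0.2, -0.6], [-1.2, -0.7], [-0.5, -0.3], [0.2, -0.7], [1.6, 0.3], [0.7, 0.5], [0.3, -1.6], [0.7, -3.2], [-0.2, -1.8], [1.0, -2.7]]
c1 [526.51292725 -26.42070607  92.        ]
c2 [532.9639258  -73.43085353  92.        ]
spool [ 428.42112721 -265.76601474   66.        ]
bar_a 484.37006050202933 182.18979999913685
bar_b 493.8224724267269 114.84997590665918
pin_a 469.0793941532538 291.12186838402715
pin_b 509.1131387755024 5.9179075217688535
```

Emit:
play_rows:
  motion:
    - [[0,0,-33],[0,0,5.2]]
    - [[0,0,-33],[0,0,5.2]]
    - [[0,0,-33],[0,0,5.2]]
    - [[-30.9,-18.2,0],[0,0,0]]
    - [[-30.9,-18.2,0],[0,0,0]]
    - [[-30.9,-18.2,0],[0,0,0]]
    - [[-30.9,-18.2,0],[0,0,0]]
    - [[-30.9,-18.2,0],[0,0,0]]
    - [[-30.9,-18.2,0],[0,0,0]]
    - [[-30.9,-18.2,0],[0,0,0]]
    - [[-30.9,-18.2,0],[0,0,0]]
    - [[-30.9,-18.2,0],[0,0,0]]
    - [[-30.9,-18.2,0],[0,0,0]]
    - [[-30.9,-18.2,0],[0,0,0]]
    - [[-30.9,-18.2,0],[0,0,0]]
    - [[-30.9,-18.2,0],[0,0,0]]
    - [[-30.9,-18.2,0],[0,0,0]]
    - [[-30.9,-18.2,0],[0,0,0]]
    - [[-30.9,-18.2,0],[0,0,0]]
    - [[-30.9,-18.2,0],[0,0,0]]
  fingers: 50

```text
time_s: 2.37
eef_pos: [443.7, 84.1, 330.5]
ee_rot: [-0.0, 0.755, -0.656, 0.0]
force: [-0.1, -2.4, 0.1]
grip_width: 0.588
```

Emit:
play_rows:
  motion:
    - [[-30.9,-18.2,0],[0,0,0]]
    - [[-30.9,-18.2,0],[0,0,0]]
    - [[-30.9,-18.2,0],[0,0,0]]
    - [[0,0,0],[0,0,0]]
    - [[0,0,0],[0,0,0]]

```text
time_s: 2.78
eef_pos: [484.7, 182.6, 329.7]
ee_rot: [0.0, 0.756, -0.655, -0.0]
force: [1.3, -0.4, -0.5]
grip_width: 0.586
```

```bash
cat >> h.py <<'E'
from scipy.spatial.transform import Rotation as Ro
def pose():
    s=ctrl.sense();q=s["ee_rot"];return s["eef_pos"],Ro.from_quat([q[1],q[2],q[3],q[0]]).as_matrix(),s
C0=np.array([489.1,148.5,0]);YAW=.139
RC=Ro.from_euler('z',YAW).as_matrix()
def chest(p): return RC.T@(np.asarray(p)-C0)
def report():
    p,R,s=pose();print("t",round(s["time_s"],2),"chest",chest(p).round(1),"world",p.round(1),"tool x,z in chest",(RC.T@R)[:,0].round(3),(RC.T@R)[:,2].round(3),"F",s["force"].round(1),"w",round(s["grip_width"]*85.4,1),"j",s["joints"].round(2))
def wray(uv,z,p,R):
    k=ctrl.get_calibration("wrist");T=k["tool_from_camera"]
    d=R@T[:3,:3]@np.linalg.inv(k["K"])@[*uv,1];o=p+R@T[:3,3]
    return o+d*(z-o[2])/d[2]
E
python3 - <<'E'
from h import *
report();p,R,s=pose();im=ctrl.capture("wrist");cv2.imwrite("pics/w0.png",im[:,:,::-1])
for d in ctrl.spot_in("wrist","bar_a"):
    uv=np.array(d["position"])*[560,420];print(d["p"],uv,chest(wray(uv,200,p,R)))
E
```

```text
t 2.78 chest [3.000e-01 3.440e+01 3.297e+02] world [484.7 182.6 329.7] tool x,z in chest [ 0.003 -1.     0.   ] [-0.001 -0.    -1.   ] F [ 1.3 -0.4 -0.5] w 50.1 j [ 0.13  0.25  1.33 -0.    1.56  1.56]
0.82 [417.2   156.618] [ 32.07137611 -66.24528126 200.        ]
0.65 [243.824 160.188] [ 29.05686428  60.77538217 200.        ]
0.43 [318.416 157.71 ] [ 31.04782385   6.06226372 200.        ]
```

View pics/w0.png

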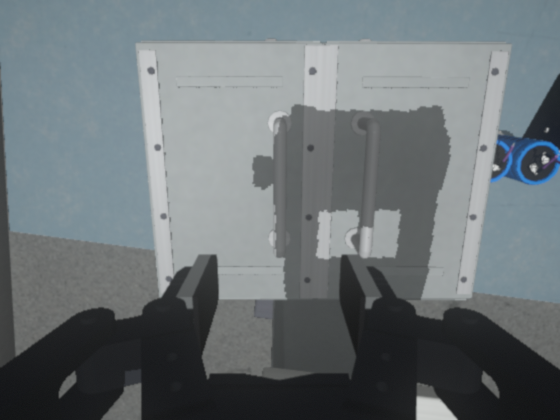

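```bash
python3 - <<'E'
from h import *
p,R,s=pose()
for n,uv,z in (("a1",(280,120),199),("a2",(281,252),199),("b1",(371,122),199),("b2",(366,250),199),("TL",(137,44),160),("TR",(509,45),160),("BR",(469,299),160),("BL",(160,300),160)):
    print(n,chest(wray(uv,z,p,R)).round(1))
E
```

```text
a1 [ 57.5  32.5 199. ]
a2 [-44.3  31.6 199. ]
b1 [ 56.1 -32.9 199. ]
b2 [-42.6 -35.5 199. ]
TL [113.5 143.8 160. ]
TR [ 112.8 -145.9  160. ]
BR [-107.9 -145.2  160. ]
BL [-109.1  145.   160. ]
```

Emit:
play_rows:
  motion:
    - [[1,-3,30],[0,0,0]]
    - [[0.4,0,30],[0,0,0]]
    - [[0,0,30],[0,0,0]]
    - [[0,0,30],[0,0,0]]
    - [[0,0,20],[0,0,0]]
    - [[0,0,10],[0,0,0]]
    - [[0,0,0],[0,0,0]]
    - [[0,0,0],[0,0,0]]

```text
time_s: 3.55
eef_pos: [488.2, 180.0, 181.4]
ee_rot: [-0.0, 0.754, -0.656, 0.0]
force: [0.2, 0.3, -0.0]
grip_width: 0.586
```

Emit:
play_rows:
  motion:
    - [[0,0,0],[0,0,0]]
    - [[0,0,0],[0,0,0]]
    - [[0,0,0],[0,0,0]]
    - [[0,0,0],[0,0,0]]
    - [[0,0,0],[0,0,0]]
    - [[0,0,0],[0,0,0]]
    - [[0,0,0],[0,0,0]]
    - [[0,0,0],[0,0,0]]
  fingers: 0
  squeeze: 30

```text
time_s: 4.22
eef_pos: [487.9, 182.4, 181.4]
ee_rot: [-0.002, 0.755, -0.656, -0.001]
force: [-0.7, 11.0, 3.5]
grip_width: 0.101
```

```bash
sed -i 's/^C0=.*/C0=np.array([492.2,147.9,0]);YAW=.139/' h.py; cat >> h.py <<'E'
# rows (tool shift mm, turn deg) for leaf a/b: list of (theta_deg, tilt_deg); tool x=-chest y, y=-chest x, z down at tilt 0
def path(side,ths,ex=0):
    sg=1 if side=='a' else -1
    prev=None;out=[]
    for th,ti in ths:
        a=np.radians(th)+np.arctan2(46,110);r=np.hypot(46,110)
        b=np.array([0,sg*(144-r*np.cos(a)),152+r*np.sin(a)])
        R0=np.array([[0,-1,0],[-1,0,0],[0,0,-1.]]).T
        R=Ro.from_euler('x',-sg*ti,degrees=True).as_matrix()@R0   # tilt: body leans outwards
        tcp=b+R@[0,0,19+ex]
        if prev:
            d=prev[1].T@(tcp-prev[0]);w=Ro.from_matrix(prev[1].T@R).as_rotvec(degrees=True)
            out.append([d.round(1).tolist(),w.round(1).tolist()])
        prev=(tcp,R)
    return out,prev
E
python3 - <<'E'
from h import *
report()
th=np.linspace(0,112,23);ti=np.clip((th-30)*.5,0,40)
o,l=path('a',list(zip(th,ti)))
for x in o: print(x)
print(l)
E
```

```text
t 4.22 chest [  0.5  34.8 181.4] world [487.9 182.4 181.4] tool x,z in chest [ 0.001 -1.    -0.004] [ 0.002  0.004 -1.   ] F [-0.7 11.   3.5] w 8.6 j [0.13 0.35 1.59 0.   1.21 1.56]
[[-4.5, 0.0, -9.6], [0.0, 0.0, 0.0]]
[[-5.3, 0.0, -9.1], [0.0, 0.0, 0.0]]
[[-6.1, 0.0, -8.6], [0.0, 0.0, 0.0]]
[[-6.9, 0.0, -8.1], [0.0, 0.0, 0.0]]
[[-7.6, 0.0, -7.4], [0.0, 0.0, 0.0]]
[[-8.1, 0.0, -6.7], [0.0, 0.3, 0.0]]
[[-7.9, 0.0, -6.0], [0.0, 2.5, 0.0]]
[[-8.1, 0.0, -5.6], [0.0, 2.5, 0.0]]
[[-8.4, 0.0, -5.2], [0.0, 2.5, 0.0]]
[[-8.6, 0.0, -4.8], [0.0, 2.5, 0.0]]
[[-8.8, 0.0, -4.4], [0.0, 2.5, 0.0]]
[[-9.0, 0.0, -3.9], [0.0, 2.5, 0.0]]
[[-9.2, 0.0, -3.5], [0.0, 2.5, 0.0]]
[[-9.3, 0.0, -3.1], [0.0, 2.5, 0.0]]
[[-9.4, 0.0, -2.6], [0.0, 2.5, 0.0]]
[[-9.5, 0.0, -2.1], [0.0, 2.5, 0.0]]
[[-9.6, 0.0, -1.7], [0.0, 2.5, 0.0]]
[[-9.7, 0.0, -1.2], [0.0, 2.5, 0.0]]
[[-9.7, 0.0, -0.7], [0.0, 2.5, 0.0]]
[[-9.7, 0.0, -0.3], [0.0, 2.5, 0.0]]
[[-9.7, 0.0, 0.2], [0.0, 2.5, 0.0]]
[[-10.1, 0.0, 0.7], [0.0, 1.5, 0.0]]
(array([  0.        , 215.644218  , 222.20347629]), array([[ 0.        , -1.        ,  0.        ],
       [-0.76604444,  0.        , -0.64278761],
       [ 0.64278761,  0.        , -0.76604444]]))
```

Emit:
play_rows:
  motion:
    - [[-6.9,0,-9.6],[0,0,0]]
    - [[-5.3,0,-9.1],[0,0,0]]
    - [[-6.1,0,-8.6],[0,0,0]]
    - [[-6.9,0,-8.1],[0,0,0]]
    - [[-7.6,0,-7.4],[0,0,0]]
    - [[-8.1,0,-6.7],[0,0.3,0]]
    - [[-7.9,0,-6.0],[0,2.5,0]]
    - [[-8.1,0,-5.6],[0,2.5,0]]
    - [[-8.4,0,-5.2],[0,2.5,0]]
    - [[-8.6,0,-4.8],[0,2.5,0]]

```text
time_s: 5.05
eef_pos: [478.0, 254.1, 251.7]
ee_rot: [0.059, 0.751, -0.654, 0.071]
force: [-0.5, -6.4, 7.3]
grip_width: 0.101
```

```bash
sed -i 's/^C0=.*/C0=np.array([492.1,148.7,0]);YAW=.139/' h.py; python3 - <<'E'
from h import *
report()
th=50.9;print(path('a',[(th,10.45),(th,10.45)],-2.4)[1])
E
```

```text
t 5.05 chest [  0.7 106.4 251.7] world [478.  254.1 251.7] tool x,z in chest [-0.001 -0.983  0.184] [ 0.004 -0.184 -0.983] F [-0.5 -6.4  7.3] w 8.6 j [ 0.36  0.38  1.37 -0.18  1.44  1.82]
(array([  0.        , 107.31293099, 250.05152676]), array([[ 0.        , -1.        ,  0.        ],
       [-0.98341356,  0.        , -0.1813774 ],
       [ 0.1813774 ,  0.        , -0.98341356]]))
```

Tracking as planned; continue over the balance point.

Emit:
play_rows:
  motion:
    - [[-8.8,0,-4.4],[0,2.5,0]]
    - [[-9.0,0,-3.9],[0,2.5,0]]
    - [[-9.2,0,-3.5],[0,2.5,0]]
    - [[-9.3,0,-3.1],[0,2.5,0]]
    - [[-9.4,0,-2.6],[0,2.5,0]]
    - [[-9.5,0,-2.1],[0,2.5,0]]
    - [[-9.6,0,-1.7],[0,2.5,0]]
    - [[-9.7,0,-1.2],[0,2.5,0]]
    - [[-9.7,0,-0.7],[0,2.5,0]]
    - [[-9.7,0,-0.3],[0,2.5,0]]
    - [[-9.7,0,0.2],[0,2.5,0]]
    - [[0,0,0],[0,0,0]]
    - [[0,0,0],[0,0,0]]

```text
time_s: 6.13
eef_pos: [463.4, 357.0, 231.4]
ee_rot: [0.211, 0.715, -0.62, 0.245]
force: [1.4, 4.8, 3.2]
grip_width: 0.104
```

```bash
python3 - <<'E'
from h import *
report()
print(path('a',[(107,38),(107,38)],-2.4)[1])
E
```

```text
t 6.13 chest [  0.5 210.2 231.4] world [463.4 357.  231.4] tool x,z in chest [ 0.    -0.791  0.612] [ 0.004 -0.612 -0.791] F [1.4 4.8 3.2] w 8.9 j [ 0.69  0.69  1.05 -0.56  1.75  2.11]
(array([  0.        , 209.9309258 , 230.66344623]), array([[ 0.        , -1.        ,  0.        ],
       [-0.78801075,  0.        , -0.61566148],
       [ 0.61566148,  0.        , -0.78801075]]))
```

Emit:
play_rows:
  motion:
    - [[0,0,0],[0,0,0]]
    - [[0,0,0],[0,0,0]]
    - [[0,0,0],[0,0,0]]
    - [[0,0,0],[0,0,0]]
    - [[0,0,-12],[0,0,0]]
    - [[0,0,-15],[0,0,0]]
    - [[0,0,-20],[0,0,0]]
    - [[0,0,-25],[0,0,0]]
    - [[0,0,-30],[0,0,0]]
    - [[0,0,-30],[0,0,0]]
    - [[0,0,0],[0,0,0]]
    - [[0,0,0],[0,0,0]]
    - [[0,0,0],[0,0,0]]
  fingers: 28

```text
time_s: 7.22
eef_pos: [452.1, 435.0, 334.1]
ee_rot: [0.214, 0.714, -0.62, 0.244]
force: [0.7, 0.5, -1.1]
grip_width: 0.324
```

```bash
python3 - <<'E'
from h import *
report();im=ctrl.capture("top");cv2.imwrite("pics/t2.png",im[:,:,::-1])
E
```

```text
t 7.22 chest [1.000e-01 2.891e+02 3.341e+02] world [452.1 435.  334.1] tool x,z in chest [ 0.001 -0.789  0.614] [-0.001 -0.614 -0.789] F [ 0.7  0.5 -1.1] w 27.7 j [ 0.78  0.83  0.55 -0.61  2.11  1.98]
```

View pics/t2.png

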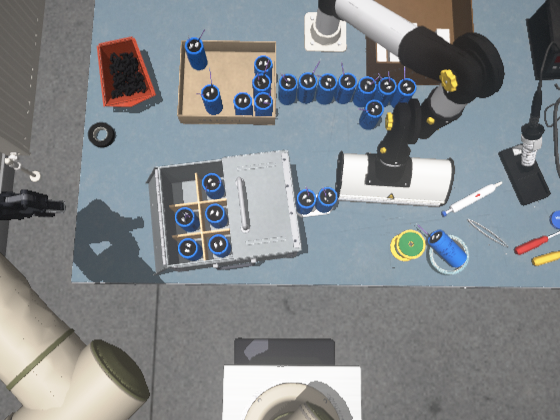

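Emit:
play_rows:
  motion:
    - [[0,0,0],[0,-6.3,0]]
    - [[0,0,0],[0,-6.3,0]]
    - [[0,0,0],[0,-6.3,0]]
    - [[0,0,0],[0,-6.3,0]]
    - [[0,0,0],[0,-6.3,0]]
    - [[0,0,0],[0,-6.4,0]]
    - [[30,0,0],[0,0,0]]
    - [[36,0,0],[0,0,0]]
    - [[36,0,0],[0,0,0]]
    - [[36,0,0],[0,0,0]]
    - [[36,0,0],[0,0,0]]
    - [[36,0,0],[0,0,0]]
    - [[36,0,0],[0,0,0]]
    - [[36,0,0],[0,0,0]]
    - [[36,0,0],[0,0,0]]
    - [[5,0,0],[0,0,0]]
    - [[0,0,0],[0,0,0]]
    - [[0,0,0],[0,0,0]]
  fingers: 50

```text
time_s: 8.77
eef_pos: [496.3, 115.6, 334.1]
ee_rot: [-0.0, 0.754, -0.657, -0.001]
force: [0.2, -0.3, -0.2]
grip_width: 0.584
```

```bash
python3 - <<'E'
from h import *
report()
p,R,s=pose();im=ctrl.capture("wrist");cv2.imwrite("pics/w1.png",im[:,:,::-1])
th=np.linspace(0,80,33)
o,l=path('b',[(t,0) for t in th])
for x in o: print(x)
print(l)
E
```

```text
t 8.77 chest [ -0.4 -33.3 334.1] world [496.3 115.6 334.1] tool x,z in chest [-0.001 -1.    -0.002] [-0.001  0.002 -1.   ] F [ 0.2 -0.3 -0.2] w 49.9 j [-0.    0.23  1.34  0.    1.57  1.43]
[[2.1, 0.0, -4.8], [0.0, 0.0, 0.0]]
[[2.3, 0.0, -4.7], [0.0, 0.0, 0.0]]
[[2.5, 0.0, -4.6], [0.0, 0.0, 0.0]]
[[2.7, 0.0, -4.4], [0.0, 0.0, 0.0]]
[[2.9, 0.0, -4.3], [0.0, 0.0, 0.0]]
[[3.1, 0.0, -4.2], [0.0, 0.0, 0.0]]
[[3.3, 0.0, -4.0], [0.0, 0.0, 0.0]]
[[3.4, 0.0, -3.9], [0.0, 0.0, 0.0]]
[[3.6, 0.0, -3.7], [0.0, 0.0, 0.0]]
[[3.8, 0.0, -3.6], [0.0, 0.0, 0.0]]
[[3.9, 0.0, -3.4], [0.0, 0.0, 0.0]]
[[4.1, 0.0, -3.2], [0.0, 0.0, 0.0]]
[[4.2, 0.0, -3.1], [0.0, 0.0, 0.0]]
[[4.3, 0.0, -2.9], [0.0, 0.0, 0.0]]
[[4.5, 0.0, -2.7], [0.0, 0.0, 0.0]]
[[4.6, 0.0, -2.5], [0.0, 0.0, 0.0]]
[[4.7, 0.0, -2.3], [0.0, 0.0, 0.0]]
[[4.8, 0.0, -2.1], [0.0, 0.0, 0.0]]
[[4.9, 0.0, -1.9], [0.0, 0.0, 0.0]]
[[4.9, 0.0, -1.7], [0.0, 0.0, 0.0]]
[[5.0, 0.0, -1.4], [0.0, 0.0, 0.0]]
[[5.1, 0.0, -1.2], [0.0, 0.0, 0.0]]
[[5.1, 0.0, -1.0], [0.0, 0.0, 0.0]]
[[5.1, 0.0, -0.8], [0.0, 0.0, 0.0]]
[[5.2, 0.0, -0.5], [0.0, 0.0, 0.0]]
[[5.2, 0.0, -0.3], [0.0, 0.0, 0.0]]
[[5.2, 0.0, -0.1], [0.0, 0.0, 0.0]]
[[5.2, 0.0, 0.1], [0.0, 0.0, 0.0]]
[[5.2, 0.0, 0.4], [0.0, 0.0, 0.0]]
[[5.2, 0.0, 0.6], [0.0, 0.0, 0.0]]
[[5.1, 0.0, 0.8], [0.0, 0.0, 0.0]]
[[5.1, 0.0, 1.0], [0.0, 0.0, 0.0]]
(array([   0.       , -170.1998571,  249.316669 ]), array([[ 0., -1.,  0.],
       [-1.,  0.,  0.],
       [ 0.,  0., -1.]]))
```

View pics/w1.png

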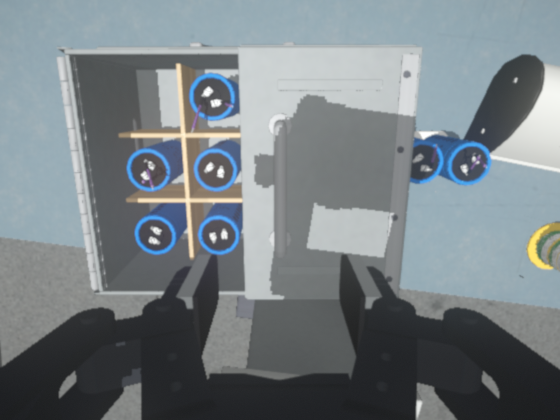

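Emit:
play_rows:
  motion:
    - [[0,0,30],[0,0,0]]
    - [[0,0,35],[0,0,0]]
    - [[0,0,35],[0,0,0]]
    - [[0,0,30],[0,0,0]]
    - [[0,0,16],[0,0,0]]
    - [[0,0,10],[0,0,0]]
    - [[0,0,0],[0,0,0]]
    - [[0,0,0],[0,0,0]]

```text
time_s: 9.48
eef_pos: [497.0, 116.6, 179.3]
ee_rot: [-0.001, 0.755, -0.656, -0.0]
force: [-0.3, -0.1, 0.7]
grip_width: 0.582
```

Emit:
play_rows:
  motion:
    - [[0,0,0],[0,0,0]]
    - [[0,0,0],[0,0,0]]
    - [[0,0,0],[0,0,0]]
    - [[0,0,0],[0,0,0]]
    - [[0,0,0],[0,0,0]]
    - [[0,0,0],[0,0,0]]
    - [[0,0,0],[0,0,0]]
    - [[0,0,0],[0,0,0]]
  fingers: 0
  squeeze: 30

```text
time_s: 10.15
eef_pos: [497.4, 115.3, 179.5]
ee_rot: [-0.001, 0.755, -0.656, 0.0]
force: [-0.2, -5.5, 4.9]
grip_width: 0.105
```

```bash
python3 - <<'E'
from h import *
report()
E
```

```text
t 10.15 chest [  0.6 -33.8 179.5] world [497.4 115.3 179.5] tool x,z in chest [ 0. -1. -0.] [ 0.001  0.    -1.   ] F [-0.2 -5.5  4.9] w 9.0 j [-0.    0.33  1.62  0.    1.19  1.43]
```

Emit:
play_rows:
  motion:
    - [[3.4,0,-4.8],[0,0,0]]
    - [[2.3,0,-4.7],[0,0,0]]
    - [[2.5,0,-4.6],[0,0,0]]
    - [[2.7,0,-4.4],[0,0,0]]
    - [[2.9,0,-4.3],[0,0,0]]
    - [[3.1,0,-4.2],[0,0,0]]
    - [[3.3,0,-4.0],[0,0,0]]
    - [[3.4,0,-3.9],[0,0,0]]
    - [[3.6,0,-3.7],[0,0,0]]
    - [[3.8,0,-3.6],[0,0,0]]
    - [[3.9,0,-3.4],[0,0,0]]
    - [[4.1,0,-3.2],[0,0,0]]
    - [[4.2,0,-3.1],[0,0,0]]
    - [[4.3,0,-2.9],[0,0,0]]
    - [[4.5,0,-2.7],[0,0,0]]
    - [[4.6,0,-2.5],[0,0,0]]
    - [[4.7,0,-2.3],[0,0,0]]
    - [[4.8,0,-2.1],[0,0,0]]
    - [[4.9,0,-1.9],[0,0,0]]
    - [[4.9,0,-1.7],[0,0,0]]

```text
time_s: 11.82
eef_pos: [507.7, 41.7, 248.1]
ee_rot: [-0.002, 0.755, -0.656, -0.001]
force: [-0.6, 5.2, 5.2]
grip_width: 0.104
```

Emit:
play_rows:
  motion:
    - [[5.0,0,-1.4],[0,0,0]]
    - [[5.1,0,-1.2],[0,0,0]]
    - [[5.1,0,-1.0],[0,0,0]]
    - [[5.1,0,-0.8],[0,0,0]]
    - [[5.2,0,-0.5],[0,0,0]]
    - [[5.2,0,-0.3],[0,0,0]]
    - [[4,0,-0.1],[0,0,0]]
    - [[0,0,0],[0,0,0]]
    - [[0,0,0],[0,0,0]]

```text
time_s: 12.57
eef_pos: [512.6, 6.0, 252.1]
ee_rot: [-0.001, 0.755, -0.656, -0.0]
force: [2.0, 2.3, 4.5]
grip_width: 0.108
```

```bash
python3 - <<'E'
from h import *
report()
r=np.hypot(110,46);p=chest(pose()[0])
dy,dz=-p[1]-33.8,p[2]-179.5
y=110-dy;z=46+dz
print("theta",np.degrees(np.arctan2(z,y)-np.arctan2(46,110)),"radius",np.hypot(y,z),r)
E
```

```text
t 12.57 chest [   0.5 -144.2  252.1] world [512.6   6.  252.1] tool x,z in chest [ 0.    -1.    -0.002] [ 0.001  0.002 -1.   ] F [2.  2.3 4.5] w 9.3 j [-0.22  0.27  1.5   0.    1.37  1.21]
theta 67.48851156454029 radius 118.60210330056715 119.23086848631104
```

Emit:
play_rows:
  motion:
    - [[4,0,0.1],[0,0,0]]
    - [[4,0,0.2],[0,0,0]]
    - [[4,0,0.3],[0,0,0]]
    - [[4,0,0.4],[0,0,0]]
    - [[4,0,0.4],[0,0,0]]
    - [[3,0,0.3],[0,0,0]]
    - [[2,0,0.3],[0,0,0]]
    - [[1,0,0],[0,0,0]]
    - [[0,0,0],[0,0,0]]
    - [[0,0,0],[0,0,0]]
    - [[0,0,0],[0,0,0]]
    - [[0,0,0],[0,0,0]]

```text
time_s: 13.57
eef_pos: [516.0, -19.6, 249.4]
ee_rot: [-0.001, 0.755, -0.656, -0.001]
force: [4.3, 2.2, 1.1]
grip_width: 0.101
```

```bash
cat >> h.py <<'E'
def theta():
    p=chest(pose()[0]);y=110+p[1]+33.8;z=46+p[2]-179.5
    print("theta",np.degrees(np.arctan2(z,y)-np.arctan2(46,110)),"radius",np.hypot(y,z))
E
python3 - <<'E'
from h import *
report();theta()
a=ctrl.capture("side");ctrl.get_calibration("side")
b=ctrl.capture("top")
print([(d["p"],d["position"]) for d in ctrl.spot_in("top","cooling_1")],[(d["p"],d["position"]) for d in ctrl.spot_in("top","solder_spool")][:1])
for c,im in(("side",a),("top",b)):cv2.imwrite(f"pics/{c}3.png",im[:,:,::-1])
A=cv2.resize(a[150:330,150:420],None,fx=2.9,fy=2.9);B=cv2.resize(b[130:290,130:400],None,fx=2.9,fy=2.9)
cv2.imwrite("pics/A3.png",A[:,:,::-1]);cv2.imwrite("pics/B3.png",B[:,:,::-1])
# predicted leaf-b free edge corners at various angles
for th in (76,78,80,82,84):
    t=np.radians(th)
    def q(r,n): return [-144+r*np.cos(t)-n*np.sin(t),152+r*np.sin(t)+n*np.cos(t)]
    for x in (-111,111):
        P=[C0+RC@np.array([x,*q(144,n)]) for n in (8,4)]
        print(th,x,"side",((proj("side",P)-[150,150])*2.9).round().tolist(),"top",((proj("top",P)-[130,130])*2.9).round().tolist())
E
```

```text
t 13.57 chest [   0.4 -170.   249.4] world [516.  -19.6 249.4] tool x,z in chest [ 0.    -1.    -0.002] [ 0.     0.002 -1.   ] F [4.3 2.2 1.1] w 8.6 j [-0.27  0.28  1.49  0.    1.37  1.16]
theta 80.03449840780549 radius 118.7794804558165
[(0.68, [0.5857, 0.4605])] [(0.72, [0.7268, 0.5883])]
76 -111 side [[544.0, 151.0], [541.0, 156.0]] top [[464.0, 332.0], [457.0, 332.0]]
76 111 side [[310.0, -6.0], [307.0, -2.0]] top [[419.0, 4.0], [414.0, 5.0]]
78 -111 side [[548.0, 146.0], [545.0, 150.0]] top [[471.0, 330.0], [465.0, 331.0]]
78 111 side [[314.0, -10.0], [311.0, -7.0]] top [[427.0, 3.0], [421.0, 4.0]]
80 -111 side [[553.0, 141.0], [549.0, 145.0]] top [[479.0, 329.0], [473.0, 330.0]]
80 111 side [[318.0, -15.0], [315.0, -11.0]] top [[434.0, 1.0], [428.0, 3.0]]
82 -111 side [[557.0, 136.0], [553.0, 140.0]] top [[487.0, 328.0], [481.0, 329.0]]
82 111 side [[322.0, -19.0], [319.0, -16.0]] top [[442.0, 0.0], [436.0, 1.0]]
84 -111 side [[561.0, 131.0], [558.0, 135.0]] top [[495.0, 327.0], [488.0, 328.0]]
84 111 side [[327.0, -24.0], [323.0, -20.0]] top [[449.0, -1.0], [443.0, 0.0]]
```

View pics/A3.png

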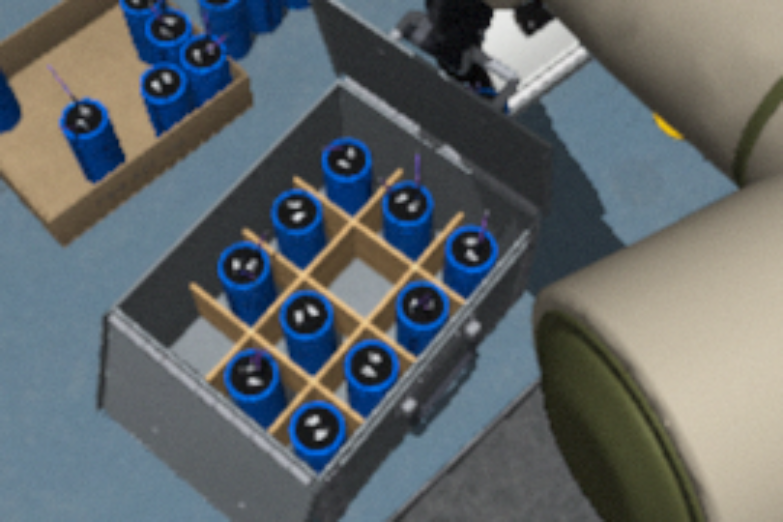

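View pics/B3.png

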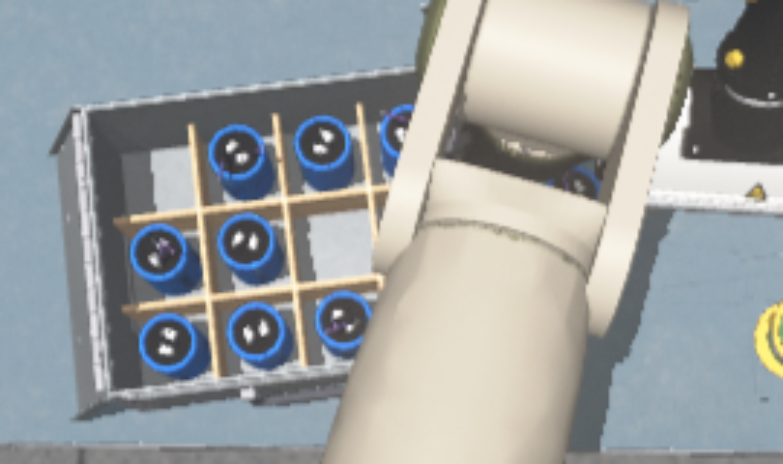

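Emit:
play_rows:
  motion:
    - [[0.4,0,0],[0,0,0]]
    - [[0,0,0],[0,0,0]]
    - [[0,0,0],[0,0,0]]
    - [[0,0,0],[0,0,0]]
    - [[0,0,0],[0,0,0]]
    - [[0,0,0],[0,0,0]]
    - [[0,0,0],[0,0,0]]
    - [[0,0,0],[0,0,0]]

```text
time_s: 14.43
eef_pos: [516.1, -19.9, 249.3]
ee_rot: [-0.001, 0.755, -0.656, -0.001]
force: [6.1, 2.2, -0.9]
grip_width: 0.099
```

```bash
python3 - <<'E'
from h import *
report();theta();print(pose()[2]["dq"].round(4))
cv2.imwrite("pics/w3.png",ctrl.capture("wrist")[:,:,::-1])
E
```

```text
t 14.43 chest [   0.4 -170.3  249.3] world [516.1 -19.9 249.3] tool x,z in chest [ 0.    -1.    -0.002] [ 0.     0.002 -1.   ] F [ 6.1  2.2 -0.9] w 8.5 j [-0.27  0.28  1.49  0.    1.37  1.16]
theta 80.18886623736083 radius 118.82271490796404
[ 0.0002 -0.0004 -0.0015  0.0023 -0.0007 -0.0002]
```

View pics/w3.png

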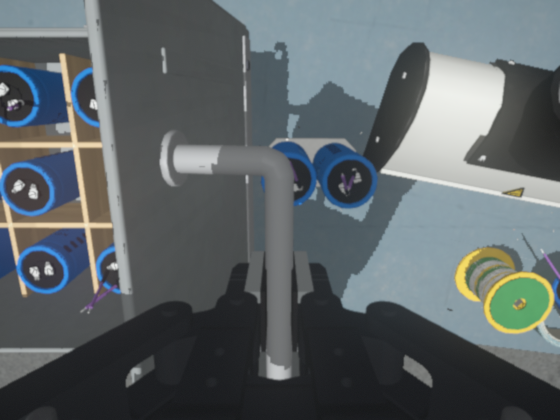

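```bash
python3 -c "
from rig import ctrl
print(ctrl.finish_job())"
```

```text
the job is handed in; nothing more can be done
None
```

I opened the chest and handed the job in at about 14.5 s. Leaf a hangs down outside the chest, and leaf b is held at its balance point.

- **Leaf a:** I gripped it by its bar, swung it to about 107° and let go. It fell open by itself, and the later top and side pictures show it hanging outside. I did not measure its final hinge angle.
- **Leaf b:** I raised it by its bar with the tool pointing straight down and kept the grip on it (30 N).
    - **Angle:** the last tool-pose check gave 80.2°, against the 1.40 rad (80.2°) target. The free-edge corner in the side picture agreed to about 1°. The bar's radius from the pin read 118.8 mm, against 119.2 mm nominal.
    - **At rest:** joint speeds were about zero and the measured force was about 6.5 N. That includes about 6 N along the chest's length, which had crept up from 2 N over the last moves; I did not look into the cause.
- **Bystanders:** the last wrist picture shows both capacitors upright on their pad and the solder reel standing. In the top view, the capacitor and reel detections were within a few pixels of their starting positions. The arm partly hid the capacitors there, and only one of the two was detected.

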